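# Spray a round canvas and show it to the camera

### The arm

A 6-joint arm with a two-finger parallel gripper is mounted at the origin on the work surface. World frame = base frame: x ahead of the robot, y to its left, z up, the work surface at z = 0. Lengths are in m, angles in degrees, forces in N, time in s.
With the tool pointing down it reaches from about 0.3 to 0.75 m from the base axis. Payload 8.5 kg.
Tool frame: the origin (TCP) lies midway between the tips of the shut fingers; the grasp point (between the pads) lies 19 mm behind it (env.grasp_offset is the distance from the TCP to the grasp point, in m); z points along the fingers, y is the line along which they close (so a half turn about z gives the same grasp; the last joint's range is limited). The gripper opens to 85 mm and grips with 20 to 120 N. Pads are 22 mm wide; open, the fingers measure 114 mm over their backs; the gripper's body (76 mm by 85 mm) begins 54 mm behind the grasp point. The pads swing forward as they close: fully open they stand 13 mm farther back than shut.
Start: joints at [-76.278, 21.807, 74.336, -0, 83.858, -12.336], TCP at [0.242, -0.494, 0.231] pointing down, gripper open.
Joint ranges: [-178.18, 178.18], [-50.72, 133.34], [12.68, 142.11], [-81.47, 261.47], [9.98, 163.14], [-165.26, 165.26]. Speed limits (degrees/s): [136.94, 136.94, 180, 180, 180, 180].

### API

Orientations are given as a 3x3 rotation matrix whose columns are the frame's x, y, z axes.
In Python, from rig import env gives the robot as it stands.
- The arm moves only by the tool servo_tool, never from a script. Its argument "deltas" is text: rows parted by semicolons, each of 7 numbers parted by spaces: the opening, from 0 (shut) to 1 (fully open), then the shift along the tool's x, y, z in mm, then the turn, a rotation vector about the tool's x, y, z in rad. A call has 1 to 8 rows; each row shifts and turns the commanded pose from where the row before left it, along the tool's axes as they then stand; what a row does not reach is not made up. A row lasts 1/12 s, in which the tool goes at most 41.7 mm and 7.16 degrees, less where a joint would pass 70% of its speed; a pose out of reach is approached as far as the arm can. A call is refused whole if a number of a shift passes 41.7 or a number of a turn 0.125, either way. A call with a gripper value outside its range is refused whole. The fingers move at their own pace and stop on an object; "newtons" is the grip in N (left out, the last holds). Time passes only in rows, so rows that do not move let the fingers close. It gives the time, the measured TCP pose, the force, the opening and the grip force at its end, in the units of the state.
- env.observe(): the state, without advancing time (a new reading comes with each control period).
- env.get_image(name): name is "side" or "top"; returns a dict with "img" (400x640x3 uint8, red, green, blue), "depth" (400x640 float32, m along the optical axis (not along the pixel's ray), 0 where there is no reading), "camera_matrix" (3x3 intrinsics, pixels), "world_to_cam" (4x4, takes a point from world to camera coordinates). Camera axes: x right, y down, z forward; pixel columns grow to the right and rows downward; lengths in m; the calibration is good to about 2 mm. A picture is of the moment at which its call begins.
- env.close_job(): hands the job in; it is judged then, once.
Trained networks look in a picture, given as the dict that the camera call returned (one of the last four; its "shot" number tells which), for a name from the list of things; names that differ only in an ending like _2 or _b are one class to them, and where a whole thing is asked for, a point or a joint stands for the part that bears it (a point fixed in the world has none). Each returns a list of dicts, best first, with "conf" (0 to 1); they miss things now and then, are a little off and sometimes report something else, mostly with a low value. They report only what shows in the picture. A call takes as long as a camera call. They do not tell look-alikes from the thing itself.
- env.spot_in(name, picture): "bbox" ([centre column, centre row, width, height] in pixels, round what is visible of it).
- env.spot_point(name, picture): "uv" ([column, row] in pixels: a listed point, or the origin of a listed thing).
The state is a dict: "time_s": time; "q": joint angles; "qvel": joint speeds; "joint_efforts": joint torques, N m; "position": TCP position; "tool_rot": TCP orientation; "ft_force": force on the tool from outside, world axes, zero at the start; "wrist_torque": the same for the moment, N m; "grip_width": finger opening in m; "gripper_force": force on a finger pad.
Only numpy, scipy, OpenCV 4.12 (cv2) and the standard library are available. Lean on these libraries where they do the work, as an engineer would, in place of code of your own. Each camera call takes 0.05 s, during which the arm holds its last target. There are 200 camera calls.

### The job

Give the small round canvas a short burst of fixative while it stands in its wooden stand: press the white spray cap on the fixed can all the way down for a moment and let it spring back up. Then lift the canvas out of the stand and hold it up in the air for the camera: upright as it stood, painted side square to the lens, centred on the lens and 15 cm in front of it, and finish while still holding it there, without touching the camera or disturbing the cup, the jar and the square canvas.

Things in the scene. Friction and masses are not known exactly. Their poses are not given: they have to be found in the camera images.
- station: Fixed spray station: plywood base 235 x 130 x 12 mm with wooden canvas stand and clamped spray can (50 mm diameter). Origin on the table under the middle of the stand; z up, x from stand to can, whose axis is at x = 130 mm. Stand: two cheeks at y = +-36 mm, slot 22 mm wide in x; its prongs end 105 mm above the table: raise the canvas 40 mm straight up to free it.
- spray_cap (a joint): How far the spray cap is pushed down, m: 0 up, 0.006 fully down. Spring-loaded: it starts to move at about 1.4 N and is fully down at 5.6 N; it springs back when released. Below 0.0015 counts as up, above 0.0045 as pressed.
- cap_top (a point): Centre of the top face of the white spray cap on the can (a round cap 26 mm in diameter, 18 mm high, flat top 165 mm above the table when up); press it straight down. Moves with the cap.
- canvas: Round canvas: solid disc, 120 mm diameter, 18 mm thick, 0.13 kg, standing loose on its rim in the stand, top edge 189 mm above the table; can be pinched there from above across its thickness. Origin: disc centre. x: disc axis, out of the painted side (white, grey bands and sun), towards the can at first; z: up, to the picture's top. Back: brown ring with staples.
- face (a point): Centre of the canvas's painted face, 9 mm from the canvas's origin along its x; axes as the canvas.
- camera: Black camera on a desk stand: round foot 110 mm in diameter, steel post to 257 mm above the table, camera box 34 x 72 x 46 mm clamped to it at a height that varies, top at most 265 mm above the table. Fixed; do not touch. Origin on the table under the camera box; z up; the camera looks level along its -x.
- lens (a point): Centre of the camera's front glass, 44 mm ahead of the camera origin (along the camera's -x) and 170 to 230 mm above the table. Its axes are those of the camera: the camera looks along this point's -x, level; y to the side, z up.
- cup: Loose black plastic cup, 72 mm across, 85 mm high, open at the top; origin under its centre. Leave alone.
- jar: Loose clear jar with a white lid, 64 mm across, 65 mm high; origin under its centre. Leave alone.
- square_canvas: Loose square canvas 100 x 100 x 16 mm lying flat on the table; origin under its centre. Leave alone.
Not all that is in view belongs to the job. Of the things like the camera, leave any that is yellow; of the rest the smaller one is meant. What is shaped like the canvas but pink or yellow is not meant.

How it is judged (in metres and radians):
On the way, in this order (a step that is already met when the one before it is completed fails the run):
1. The spray cap is pressed (4.5 mm or more of its 6 mm) for 0.1 s while the canvas stands in its stand (value of joint spray_cap above 0.0045 m and distance of canvas from where it was at the start of the episode below 0.012 m and angle between canvas's own z axis and vertical below 0.2 rad), for 0.1 s.
2. The cap is let up again while the canvas still stands in its stand (value of joint spray_cap below 0.0015 m and distance of canvas from where it was at the start of the episode below 0.012 m), for 0.1 s.
At the end, for the whole second after the job is handed in: The canvas is held still in the air by the fingers alone, its painted face 150 mm (+-25) in front of the lens, centred on the lens axis within 20 mm sideways and in height, painted side to the lens and square within 10 degrees, upright within 10 degrees; the spray cap is up (x of face in the frame of lens between -0.175 and -0.125 m and y of face in the frame of lens between -0.02 and 0.02 m and z of face in the frame of lens between -0.02 and 0.02 m and x of lens in the frame of canvas above 0.1 m and angle between the x axis of canvas and the x axis of lens, either way round below 0.175 rad and y of lens in the frame of canvas between -0.05 and 0.05 m and angle between canvas's own z axis and vertical below 0.175 rad and contact force between canvas and the fingers above 2 N and contact force between canvas and station below 0.1 N and linear speed of canvas below 0.02 m/s and value of joint spray_cap below 0.0015 m); the arm keeps its last pose, push and grip.
It fails at once if The camera is touched (contact force between camera and anything else above 1 N).
It fails at once if The cup, the jar or the square canvas is moved more than 20 mm (distance of any of cup, jar, square_canvas from where it was at the start of the episode above 0.02 m).
It fails at once if The cup or the jar is tipped (angle between any of cup, jar's own z axis and vertical above 0.4 rad).
It also fails if it takes over 38 s, if anything falls off the work surface, if the arm or the gripper's body presses on something with over 40 N, if the wrist force passes 120 N, or if a joint passes its speed limit or range.

## Working session

There is one attempt and no reset: what is moved stays moved. The work goes in short steps, Python scripts to look and compute and a tool call to move; the robot and the scene stay as the last step left them, time stands still between calls to the robot, and variables do not carry over. Pictures are saved under pics/ and viewed, at most 10 in all, crops included, and the job is handed in when it is done.

Besides the shell and the picture viewer there is one more tool, called after ">>>" as name(argument=value, ...) on one line, values as JSON. servo_tool: Moves the arm, as the interface text tells. Its arguments: {"type":"object","properties":{"deltas":{"type":"string"},"newtons":{"type":"number"}},"required":["deltas"]}

```bash
mkdir -p pics; cat > h.py <<'E'
import numpy as np, cv2
from rig import env
def px2w(p,u,v,win=2):
    u,v=int(round(u)),int(round(v)); d=p["depth"][max(0,v-win):v+win+1,max(0,u-win):u+win+1]; d=d[d>0]
    if len(d)==0: return None
    d=np.median(d); K=p["camera_matrix"]; c=np.array([(u-K[0,2])/K[0,0]*d,(v-K[1,2])/K[1,1]*d,d,1])
    return (np.linalg.inv(p["world_to_cam"])@c)[:3]
def cloud(p):
    K=p["camera_matrix"]; d=p["depth"]; v,u=np.indices(d.shape)
    c=np.stack([(u-K[0,2])/K[0,0]*d,(v-K[1,2])/K[1,1]*d,d,np.ones_like(d)],-1)
    w=(c@np.linalg.inv(p["world_to_cam"]).T)[...,:3]; w[d<=0]=np.nan; return w
E
python3 - <<'E'
from h import *
np.set_printoptions(precision=3,suppress=True)
for n in("side","top"):
    p=env.get_image(n); cv2.imwrite(f"pics/{n}0.png",p["img"][...,::-1]); np.savez(f"{n}0.npz",**{k:p[k] for k in("img","depth","camera_matrix","world_to_cam")})
    print(n,"cam at",np.linalg.inv(p["world_to_cam"])[:3,3])
    for t in("station","canvas","camera","cup","jar","square_canvas"):
        for r in env.spot_in(t,p)[:3]: print(t,"box",np.round(r["bbox"]),round(r["conf"],2))
    for t in("cap_top","face","lens","canvas","camera","station","cup","jar"):
        for r in env.spot_point(t,p)[:3]: print(t,np.round(r["uv"]),round(r["conf"],2),px2w(p,*r["uv"]))
E
```

```text
side cam at [0.15  0.909 0.955]
station box [297. 267. 105.  98.] 0.92
canvas box [277. 330.  48.  40.] 0.94
canvas box [378. 304.  15.  50.] 0.93
canvas box [318. 251.  29.  47.] 0.76
camera box [294. 194.  36.  91.] 0.96
camera box [290. 139.  36.  76.] 0.86
camera box [332.  99.  43. 117.] 0.58
cup box [252. 197.  29.  37.] 0.67
jar box [377. 220.  24.  30.] 0.89
square_canvas box [396. 157.  42.  28.] 0.87
cap_top [266. 224.] 0.62 [0.586 0.245 0.164]
face [276. 333.] 0.87 [0.466 0.439 0.056]
face [384. 303.] 0.56 [0.276 0.264 0.047]
face [375. 229.] 0.4 [0.379 0.023 0.022]
lens [304. 117.] 0.97 [ 0.814 -0.437  0.006]
lens [303. 182.] 0.69 [0.562 0.09  0.182]
lens [354.  80.] 0.62 [ 0.592 -0.348  0.248]
canvas [319. 252.] 0.85 [0.446 0.252 0.136]
canvas [377. 305.] 0.72 [0.28  0.317 0.106]
canvas [276. 329.] 0.69 [0.465 0.438 0.072]
camera [333. 146.] 0.87 [ 0.638 -0.296  0.018]
camera [293. 227.] 0.71 [0.595 0.098 0.012]
camera [289. 170.] 0.66 [0.605 0.083 0.203]
station [317. 287.] 0.79 [0.435 0.291 0.056]
station [314. 248.] 0.43 [0.447 0.276 0.173]
cup [253. 208.] 0.56 [0.732
[... 595 characters left out ...]
.015]
face [234. 278.] 0.87 [0.286 0.274 0.12 ]
face [179. 214.] 0.59 [0.472 0.429 0.122]
face [243. 214.] 0.53 [0.47  0.262 0.016]
lens [301. 180.] 0.77 [0.575 0.079 0.015]
lens [386. 138.] 0.63 [ 0.706 -0.196  0.006]
lens [462. 163.] 0.63 [ 0.623 -0.441  0.002]
canvas [185. 215.] 0.8 [0.47  0.422 0.088]
canvas [239. 215.] 0.79 [0.466 0.257 0.127]
canvas [233. 276.] 0.71 [0.292 0.276 0.12 ]
camera [372. 131.] 0.9 [ 0.728 -0.15   0.015]
camera [300. 172.] 0.87 [0.581 0.079 0.192]
camera [430. 156.] 0.6 [ 0.644 -0.332  0.021]
station [248. 216.] 0.82 [0.463 0.223 0.181]
cup [307. 128.] 0.65 [0.742 0.057 0.005]
cup [242. 213.] 0.47 [0.474 0.265 0.014]
jar [332. 242.] 0.7 [ 0.381 -0.013  0.067]
```

```bash
python3 - <<'E'
import cv2
a=cv2.imread("pics/side0.png")[30:370,200:460]; b=cv2.imread("pics/top0.png")[80:310,160:510]
cv2.imwrite("pics/sc.png",cv2.resize(a,None,fx=1.75,fy=1.75,interpolation=2)); cv2.imwrite("pics/tc.png",cv2.resize(b,None,fx=2.2,fy=2.2,interpolation=2))
E
```

```text
(no output)
```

View pics/sc.png

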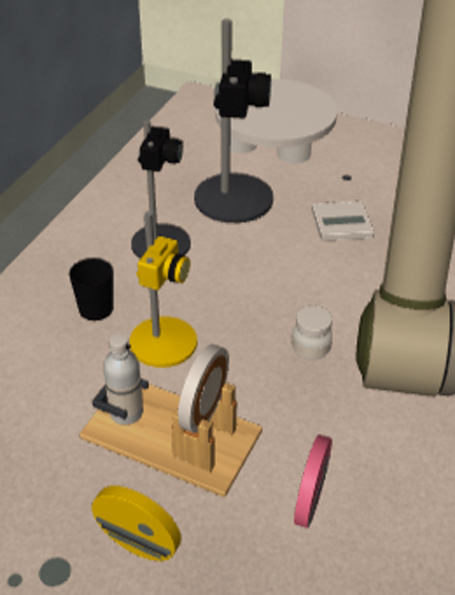

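View pics/tc.png

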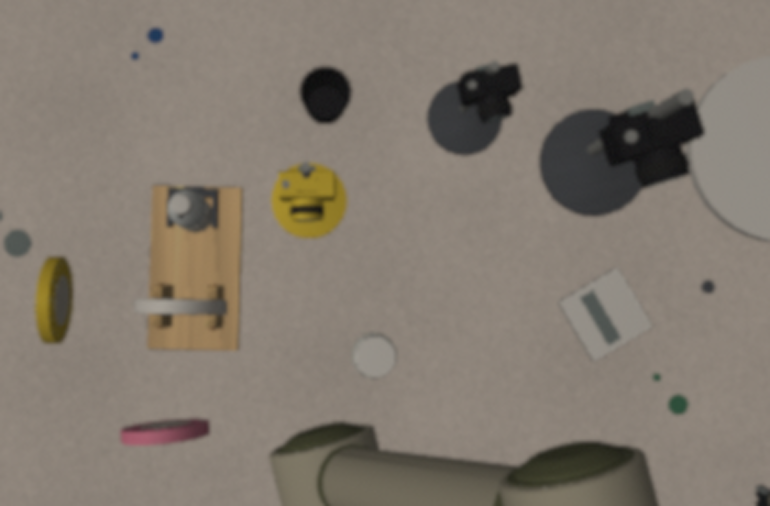

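Canvas-like: the white one in the stand (side 319,252; chosen), yellow (277,330), pink (378,304). Camera-like: yellow (294,194) no; of the black ones the smaller (side 290,120; top 376,129) is chosen, and the large one (side 332,99; top 442,150) is not. The cap is at side (267,226) and top (242,173).

```bash
python3 - <<'E'
from h import *
np.set_printoptions(precision=4,suppress=True)
S=np.load("side0.npz");T=np.load("top0.npz")
W={"side":cloud(S),"top":cloud(T)}; I={"side":S["img"],"top":T["img"]}
def sel(n,x0,x1,y0,y1,z0,z1):
    w=W[n]; m=(w[...,0]>x0)&(w[...,0]<x1)&(w[...,1]>y0)&(w[...,1]<y1)&(w[...,2]>z0)&(w[...,2]<z1); return w[m],I[n][m]
for n in W:
    p,c=sel(n,.54,.64,.2,.3,.155,.175); print(n,"cap",len(p),p.mean(0),np.median(p,0),p.min(0),p.max(0))
    p,c=sel(n,.42,.50,.17,.33,.12,.2); print(n,"canvas",len(p),p.min(0),p.max(0))
    q=p[p[:,2]>.165]; 
    if len(q)>5:
        f=np.polyfit(q[:,1],q[:,0],1); print(" top rim",len(q),q.mean(0),q[:,2].max(),"dx/dy",f)
    p,c=sel(n,.36,.64,.16,.34,.006,.02); 
    print(" base rect",cv2.minAreaRect((p[:,:2]*1000).astype(np.float32)))
    p,c=sel(n,.66,.86,-.25,-.05,.13,.3); print(n,"camera hi",len(p),p.min(0),p.max(0))
    for z in np.arange(.14,.27,.01):
        q=p[(p[:,2]>=z)&(p[:,2]<z+.01)]
        if len(q): print("  z%.2f"%z,len(q),q.min(0)[:2],q.max(0)[:2])
    p,c=sel(n,.64,.86,-.25,-.05,.004,.03); d=c.max(1)<90; q=p[d]
    if len(q): print(" foot",len(q),cv2.minEnclosingCircle((q[:,:2]*1000).astype(np.float32)),q[:,2].mean())
a=S["img"][80:160,255:335,::-1];b=T["img"][100:160,340:420,::-1]
a=cv2.resize(a,(480,480),interpolation=2);b=cv2.resize(b,None,fx=4,fy=4,interpolation=2);b=cv2.copyMakeBorder(b,0,240,0,0,0)
cv2.imwrite("pics/cam.png",np.hstack([a,b]))
E
```

```text
side cap 91 [0.5825 0.2443 0.1626] [0.5826 0.2447 0.1633] [0.5673 0.2289 0.1551] [0.5966 0.2556 0.168 ]
side canvas 730 [0.4421 0.1897 0.12  ] [0.466  0.3086 0.1898]
 top rim 332 [0.4527 0.2574 0.1789] 0.18983662412425917 dx/dy [0.0804 0.432 ]
 base rect ((509.27191162109375, 245.90843200683594), (133.6685333251953, 236.28549194335938), 87.13960266113281)
side camera hi 531 [ 0.6753 -0.1824  0.13  ] [ 0.746  -0.1059  0.2575]
  z0.14 11 [ 0.7276 -0.1445] [ 0.7374 -0.1388]
  z0.15 10 [ 0.7274 -0.1471] [ 0.7374 -0.1407]
  z0.16 5 [ 0.7281 -0.1425] [ 0.7356 -0.139 ]
  z0.18 23 [ 0.6807 -0.1606] [ 0.7315 -0.1106]
  z0.19 56 [ 0.6761 -0.1602] [ 0.7403 -0.1059]
  z0.20 71 [ 0.6755 -0.1734] [ 0.746  -0.1093]
  z0.21 84 [ 0.6758 -0.1754] [ 0.7311 -0.1099]
  z0.22 155 [ 0.6753 -0.1824] [ 0.7412 -0.1087]
  z0.23 70 [ 0.7071 -0.177 ] [ 0.7388 -0.1109]
  z0.24 21 [ 0.7107 -0.1574] [ 0.7389 -0.1334]
  z0.25 14 [ 0.7297 -0.1515] [ 0.7386 -0.1391]
 foot 262 ((722.626953125, -145.7051544189453), 56.18120574951172) 0.009649307699864896
top cap 75 [0.5852 0.243  0.1664] [0.586  0.2435 0.1669] [0.57   0
[... 171 characters left out ...]
445]
 base rect ((499.72235107421875, 249.33038330078125), (178.6763916015625, 278.6586608886719), 89.67543029785156)
top camera hi 588 [ 0.6787 -0.1829  0.1875] [ 0.7486 -0.1086  0.2624]
  z0.18 2 [ 0.704  -0.1147] [ 0.7261 -0.1094]
  z0.19 17 [ 0.6792 -0.1829] [ 0.7444 -0.1086]
  z0.20 30 [ 0.6796 -0.1781] [ 0.7486 -0.1093]
  z0.21 48 [ 0.6787 -0.1784] [ 0.7483 -0.1086]
  z0.22 190 [ 0.6796 -0.1821] [ 0.746  -0.1092]
  z0.23 218 [ 0.6832 -0.1814] [ 0.7448 -0.1108]
  z0.24 62 [ 0.7109 -0.1579] [ 0.7349 -0.1337]
  z0.25 13 [ 0.7305 -0.1472] [ 0.7418 -0.1375]
  z0.26 8 [ 0.7296 -0.1489] [ 0.738  -0.1388]
 foot 624 ((740.683837890625, -167.75006103515625), 82.25902557373047) 0.0128565443547924
```

View pics/cam.png

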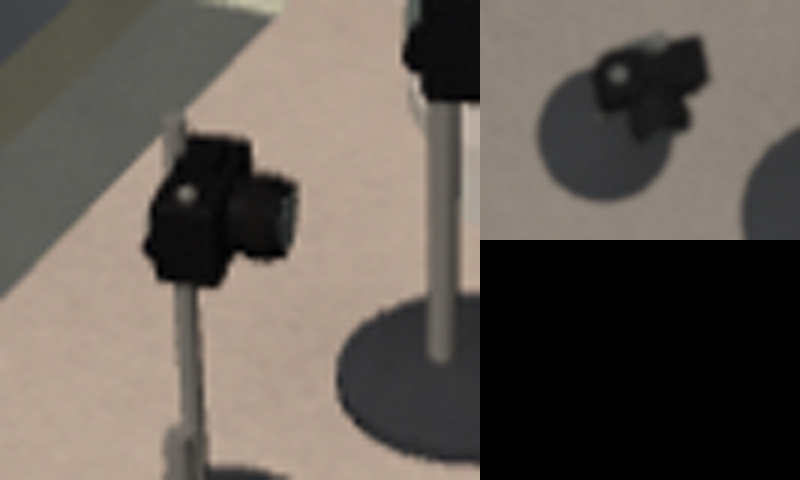

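```bash
python3 - <<'E'
from h import *
from scipy.optimize import minimize, least_squares
np.set_printoptions(precision=4,suppress=True)
S=np.load("side0.npz");T=np.load("top0.npz")
def tri(uvs):
    A=[]
    for P,uv in uvs:
        M=P["camera_matrix"]@P["world_to_cam"][:3]; A+= [uv[0]*M[2]-M[0],uv[1]*M[2]-M[1]]
    v=np.linalg.svd(np.array(A))[2][-1]; return v[:3]/v[3]
print("lens tri",tri([(S,(304,117)),(T,(386,138))]))
pts=[]
for P in(S,T):
    w=cloud(P);m=(w[...,0]>.66)&(w[...,0]<.86)&(w[...,1]>-.25)&(w[...,1]<-.05)&(w[...,2]>.185)&(w[...,2]<.3); q=w[m]; pts.append(q)
    f=q[(q[:,0]<.698)&(q[:,1]<-.12)]; print("barrel z",f[:,2].min(),f[:,2].max(),"y",f[:,1].min(),f[:,1].max()); 
    for z in np.arange(.185,.25,.004): print("%.3f:%d"%(z,((f[:,2]>=z)&(f[:,2]<z+.004)).sum()),end=" ")
    print()
q=pts[1]
g=0.001; X,Y=np.meshgrid(np.arange(.66,.77,g),np.arange(-.2,-.09,g),indexing="ij")
occ=np.zeros(X.shape,np.uint8); i=((q[:,0]-.66)/g).astype(int);j=((q[:,1]+.2)/g).astype(int); occ[i,j]=1
occ=cv2.morphologyEx(occ,cv2.MORPH_CLOSE,np.ones((5,5)))
def cost(p,hw=.018):
    c,s=np.cos(p[2]),np.sin(p[2]); dx,dy=X-p[0],Y-p[1]; a=c*dx+s*dy; b=-s*dx+c*dy
    m=((abs(a)<.017)&(abs(b)<.036))|((a<0)&(a>-.044)&(abs(b)<p[3])); return (m!=(occ>0)).sum()
best=min((minimize(cost,[x,y,t,.018],method="Nelder-Mead",options=dict(initial_simplex=[[x,y,t,.018],[x+.006,y,t,.016],[x,y+.006,t,.02],[x,y,t+.15,.018],[x+.003,y+.003,t-.1,.017]])) for x in(.715,.725) for y in(-.15,-.14) for t in(0,.2,.4)),key=lambda r:r.fun)
print(best.x,np.degrees(best.x[2]),best.fun,occ.sum())
x,y,t,_=best.x; print("lens xy",x-.044*np.cos(t),y-.044*np.sin(t))
print("box top z",np.percentile(q[:,2],[50,80,90,95]))
o=env.observe(); print(o["position"],o["tool_rot"],o["ft_force"],o["grip_width"],o["time_s"],env.grasp_offset)
E
```

```text
lens tri [ 0.6724 -0.1569  0.2044]
barrel z 0.1899658886887049 0.2299020396684497 y -0.17338548785181385 -0.1305319191669555
0.185:0 0.189:2 0.193:8 0.197:9 0.201:12 0.205:14 0.209:12 0.213:13 0.217:16 0.221:22 0.225:14 0.229:3 0.233:0 0.237:0 0.241:0 0.245:0 0.249:0 
barrel z 0.19141920576417548 0.23347508458056754 y -0.1741209026334595 -0.1302004572288649
0.185:0 0.189:1 0.193:0 0.197:1 0.201:4 0.205:2 0.209:10 0.213:7 0.217:15 0.221:25 0.225:40 0.229:15 0.233:1 0.237:0 0.241:0 0.245:0 0.249:0 
[ 0.7226 -0.1457  0.1951  0.0183] 11.175998876069167 330.0 3326
lens xy 0.6794811816174601 -0.15423482549150502
box top z [0.2302 0.2351 0.2416 0.2449]
[ 0.2416 -0.4941  0.2313] [[ 0.8983  0.4393  0.    ]
 [ 0.4393 -0.8983  0.    ]
 [ 0.     -0.     -1.    ]] [-0.074   0.8613 -0.0217] 0.08565603857572121 1.5 0.0187
```

>>> servo_tool(deltas="0 0 0 -13 0 0 -0.12;0 0 0 -13 0 0 -0.12;0 0 0 -13 0 0 -0.12;0 0 0 -13 0 0 -0.12;0 0 0 -13 0 0 -0.12;0 0 0 -13 0 0 -0.12;0 0 0 -13 0 0 -0.12;0 0 0 -13 0 0 -0.12", newtons=40)

```text
time_s: 2.17
position: [0.2416, -0.494, 0.336]
tool_rot: [[0.149, 0.989, 0.0], [0.989, -0.149, -0.0], [-0.0, 0.0, -1.0]]
ft_force: [-0.2, -0.2, 0.4]
grip_width: 0.0
gripper_force: 0.0
```

>>> servo_tool(deltas="0 0 0 0 0 0 -0.11;0 0 0 0 0 0 0;0 0 0 0 0 0 0")

```text
time_s: 2.42
position: [0.2416, -0.494, 0.335]
tool_rot: [[0.049, 0.999, -0.0], [0.999, -0.049, 0.001], [0.001, -0.0, -1.0]]
ft_force: [-0.5, 0.2, -0.5]
grip_width: 0.0002
gripper_force: 0.0
```

>>> servo_tool(deltas="0 16 6 0 0 0 0;0 32 11 0 0 0 0;0 32 11 0 0 0 0;0 32 11 0 0 0 0;0 32 11 0 0 0 0;0 32 11 0 0 0 0;0 32 11 0 0 0 0;0 32 11 0 0 0 0")

```text
time_s: 3.08
position: [0.3357, -0.2564, 0.3349]
tool_rot: [[0.05, 0.999, -0.0], [0.999, -0.05, 0.001], [0.001, -0.0, -1.0]]
ft_force: [0.7, 0.1, -0.7]
grip_width: -0.0001
gripper_force: 0.0
```

>>> servo_tool(deltas="0 32 11 0 0 0 0;0 32 11 0 0 0 0;0 32 11 0 0 0 0;0 32 11 0 0 0 0;0 32 11 0 0 0 0;0 32 11 0 0 0 0;0 16 6 0 0 0 0;0 0 0 0 0 0 0")

```text
time_s: 3.75
position: [0.4175, -0.051, 0.335]
tool_rot: [[0.045, 0.999, -0.0], [0.999, -0.045, 0.001], [0.001, -0.0, -1.0]]
ft_force: [-0.1, -0.6, -0.5]
grip_width: -0.0
gripper_force: 0.0
```

>>> servo_tool(deltas="0 16 8 0 0 0 0;0 32 16 0 0 0 0;0 32 16 0 0 0 0;0 32 16 0 0 0 0;0 32 16 0 0 0 0;0 32 16 0 0 0 0;0 32 16 0 0 0 0;0 32 16 0 0 0 0")

```text
time_s: 4.42
position: [0.5486, 0.1815, 0.3348]
tool_rot: [[0.05, 0.999, -0.001], [0.999, -0.05, -0.0], [-0.0, -0.001, -1.0]]
ft_force: [0.6, -1.5, 0.5]
grip_width: 0.0001
gripper_force: 0.0
```

>>> servo_tool(deltas="0 32 16 -20 0 0 0;0 20 1 0 0 0 0;0 10 0 40 0 0 0;0 0 0 40 0 0 0;0 0 0 40 0 0 0;0 0 0 0 0 0 0;0 0 0 0 0 0 0")

```text
time_s: 5.0
position: [0.5676, 0.2409, 0.2346]
tool_rot: [[0.048, 0.999, -0.004], [0.999, -0.048, -0.001], [-0.001, -0.004, -1.0]]
ft_force: [-0.1, -0.1, 0.9]
grip_width: 0.0003
gripper_force: 0.0
```

```bash
python3 - <<'E'
from h import *
np.set_printoptions(precision=4,suppress=True)
o=env.observe(); print(o["position"],o["tool_rot"],o["ft_force"],o["q"])
a=env.get_image("side")["img"][160:300,230:360,::-1];b=env.get_image("top")["img"][130:250,190:310,::-1]
a=cv2.resize(a,(390,420),interpolation=2);b=cv2.resize(b,(400,420),interpolation=2)
cv2.imwrite("pics/press.png",np.hstack([a,b]))
E
```

```text
[0.5676 0.2409 0.2346] [[ 0.0484  0.9988 -0.0036]
 [ 0.9988 -0.0484 -0.0009]
 [-0.0011 -0.0036 -1.    ]] [-0.1149 -0.122   0.9225] [12.0125 28.6411 62.4035 -0.0057 89.1704 14.7888]
```

View pics/press.png

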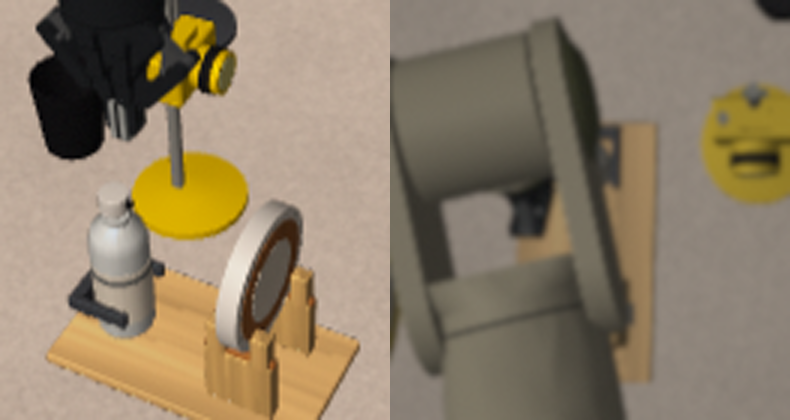

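>>> servo_tool(deltas="0 2 16 0 0 0 0;0 0 0 20 0 0 0;0 0 0 30 0 0 0;0 0 0 12 0 0 0;0 0 0 0 0 0 0;0 0 0 3 0 0 0;0 0 0 2 0 0 0;0 0 0 0 0 0 0")

```text
time_s: 5.77
position: [0.5846, 0.2431, 0.1701]
tool_rot: [[0.046, 0.999, 0.003], [0.999, -0.046, 0.001], [0.001, 0.003, -1.0]]
ft_force: [0.0, -0.6, 0.6]
grip_width: 0.0004
gripper_force: 0.0
```

>>> servo_tool(deltas="0 0 0 5 0 0 0;0 0 0 2 0 0 0;0 0 0 2 0 0 0;0 0 0 2 0 0 0;0 0 0 0 0 0 0;0 0 0 0 0 0 0")

```text
time_s: 6.27
position: [0.5845, 0.2431, 0.159]
tool_rot: [[0.046, 0.999, 0.003], [0.999, -0.046, 0.001], [0.001, 0.003, -1.0]]
ft_force: [-0.1, -1.0, 9.1]
grip_width: 0.0004
gripper_force: 5.0
```

>>> servo_tool(deltas="0 0 0 0 0 0 0;0 0 0 0 0 0 0;0 0 0 -4 0 0 0;0 0 0 -10 0 0 0;0 0 0 0 0 0 0;0 0 0 0 0 0 0;0 0 0 -36 0 0 0;0 0 0 -40 0 0 0")

```text
time_s: 6.93
position: [0.5825, 0.2426, 0.2451]
tool_rot: [[0.046, 0.999, -0.008], [0.999, -0.046, -0.002], [-0.002, -0.008, -1.0]]
ft_force: [0.8, -0.1, 1.3]
grip_width: -0.0001
gripper_force: 0.0
```

>>> servo_tool(deltas="0.6 0 0 -24 0 0 0;0.6 0 -15 0 0 0 0;0.6 0 -35 0 0 0 0;0.6 0 -40 0 0 0 0;0.6 0 -30 0 0 0 0;0.6 0 -10 0 0 0 0;0.6 0 0 0 0 0 0;0.6 0 0 0 0 0 0")

```text
time_s: 7.6
position: [0.4544, 0.249, 0.2713]
tool_rot: [[0.046, 0.999, 0.0], [0.999, -0.046, -0.0], [-0.0, 0.0, -1.0]]
ft_force: [0.1, -0.3, 1.2]
grip_width: 0.0512
gripper_force: 0.0
```

```bash
python3 - <<'E'
from h import *
np.set_printoptions(precision=4,suppress=True)
o=env.observe(); print(o["position"],o["tool_rot"],o["grip_width"])
p=env.get_image("side");a=p["img"][160:300,230:360,::-1]
w=cloud(p);m=(w[...,0]>.42)&(w[...,0]<.50)&(w[...,1]>.17)&(w[...,1]<.33)&(w[...,2]>.12)&(w[...,2]<.195);q=w[m];print(len(q),q.min(0),q.max(0))
m=(w[...,0]>.55)&(w[...,0]<.62)&(w[...,1]>.21)&(w[...,1]<.28)&(w[...,2]>.155)&(w[...,2]<.175);q=w[m];print("cap",len(q),np.median(q,0))
cv2.imwrite("pics/grasp.png",cv2.resize(a,None,fx=4,fy=4,interpolation=2))
E
```

```text
[0.4544 0.249  0.2713] [[ 0.0457  0.999   0.0002]
 [ 0.999  -0.0457 -0.0001]
 [-0.0001  0.0002 -1.    ]] 0.051188063232957166
738 [0.4427 0.191  0.1201] [0.4657 0.3081 0.1898]
cap 93 [0.5827 0.245  0.1632]
```

View pics/grasp.png

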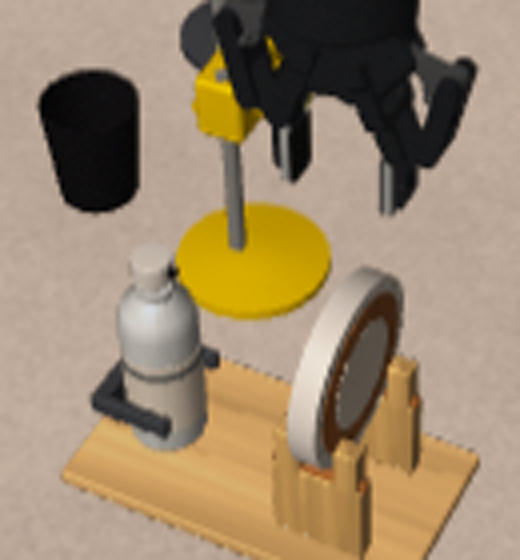

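The picture shows the cap up at (150,262), the canvas undisturbed in the stand at (350,370), and the open fingers straddling it above.

>>> servo_tool(deltas="0.6 0 0 20 0 0 0;0.6 0 0 35 0 0 0;0.6 0 0 30 0 0 0;0.6 0 0 20 0 0 0;0.6 0 0 13 0 0 0;0.6 0 0 0 0 0 0;0.6 0 0 0 0 0 0")

```text
time_s: 8.23
position: [0.455, 0.2487, 0.1527]
tool_rot: [[0.047, 0.999, -0.001], [0.999, -0.047, -0.0], [-0.0, -0.001, -1.0]]
ft_force: [-0.4, 0.0, 0.1]
grip_width: 0.051
gripper_force: 0.0
```

>>> servo_tool(deltas="0 0 0 0 0 0 0;0 0 0 0 0 0 0;0 0 0 0 0 0 0;0 0 0 0 0 0 0;0 0 0 0 0 0 0;0 0 0 0 0 0 0;0 0 0 0 0 0 0;0 0 0 0 0 0 0", newtons=50)

```text
time_s: 8.9
position: [0.4545, 0.2491, 0.1542]
tool_rot: [[0.046, 0.999, 0.002], [0.999, -0.046, 0.001], [0.001, 0.002, -1.0]]
ft_force: [-0.5, -1.6, 6.0]
grip_width: 0.0174
gripper_force: 50.3
```

>>> servo_tool(deltas="0 0 0 -5 0 0 0;0 0 0 -12 0 0 0;0 0 0 -20 0 0 0;0 0 0 -28 0 0 0;0 0 0 -35 0 0 0;0 0 0 -35 0 0 0;0 0 0 -35 0 0 0;0 0 0 -28 0 0 0")

```text
time_s: 9.57
position: [0.4535, 0.2489, 0.3541]
tool_rot: [[0.046, 0.999, 0.002], [0.999, -0.046, 0.0], [0.001, 0.001, -1.0]]
ft_force: [1.2, -0.2, -1.5]
grip_width: 0.0175
gripper_force: 49.5
```

>>> servo_tool(deltas="0 0 0 -12 0 0 0;0 0 0 0 0 0 0;0 0 0 0 0 0 0;0 0 0 0 0 0 0")

```text
time_s: 9.9
position: [0.4536, 0.2488, 0.3617]
tool_rot: [[0.046, 0.999, -0.003], [0.999, -0.046, -0.001], [-0.001, -0.003, -1.0]]
ft_force: [-0.3, -0.7, -1.9]
grip_width: 0.0174
gripper_force: 49.5
```

```bash
python3 - <<'E'
from h import *
np.set_printoptions(precision=4,suppress=True)
o=env.observe(); print(o["position"],o["tool_rot"],o["grip_width"],o["gripper_force"])
p=env.get_image("side");a=p["img"][120:300,210:390,::-1]
for r in env.spot_point("canvas",p)[:4]: print(r["uv"],r["conf"],px2w(p,*r["uv"]))
cv2.imwrite("pics/lift.png",cv2.resize(a,(540,540),interpolation=2))
E
```

```text
[0.4536 0.2488 0.3617] [[ 0.046   0.9989 -0.0031]
 [ 0.9989 -0.046  -0.0008]
 [-0.001  -0.003  -1.    ]] 0.017420421472911594 49.501508474349976
[273.9, 331.0] 0.84 [0.4707 0.4382 0.0607]
[380.4, 303.1] 0.69 [0.2758 0.3108 0.1076]
[315.7, 182.2] 0.59 [0.4447 0.2664 0.3587]
```

View pics/lift.png

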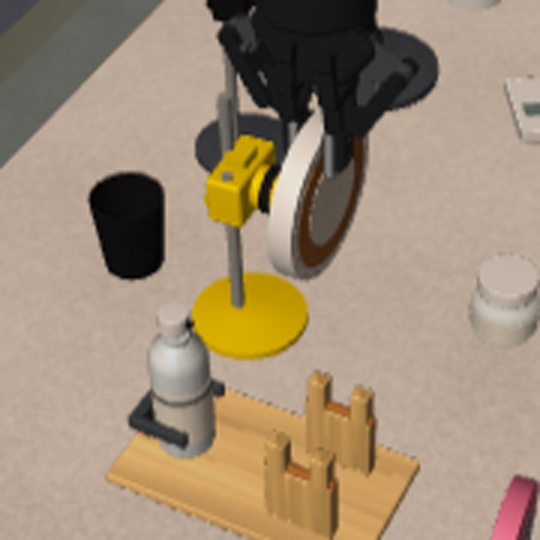

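>>> servo_tool(deltas="0 -15 3 0 0 0 0;0 -31 6 0 0 0 0;0 -31 7 0 0 0 0;0 -31 6 0 0 0 0;0 -31 7 0 0 0 0;0 -31 6 0 0 0 0;0 -31 7 0 0 0 0;0 -31 6 0 0 0 0")

```text
time_s: 10.67
position: [0.4911, 0.0135, 0.3624]
tool_rot: [[0.046, 0.999, -0.002], [0.999, -0.046, 0.0], [0.0, -0.002, -1.0]]
ft_force: [0.5, -0.3, -1.0]
grip_width: 0.0172
gripper_force: 49.5
```

>>> servo_tool(deltas="0 -31 7 0 0 0 0;0 -31 6 0 0 0 0;0 -31 7 0 0 0 0;0 -31 6 0 0 0 0;0 -31 7 0 0 0 0;0 -31 6 0 0 0 0;0 -12 3 0 0 0 0;0 0 0 0 0 0 0")

```text
time_s: 11.33
position: [0.5242, -0.1872, 0.3615]
tool_rot: [[0.049, 0.999, -0.003], [0.999, -0.049, 0.001], [0.001, -0.003, -1.0]]
ft_force: [0.2, 0.5, -2.4]
grip_width: 0.0176
gripper_force: 49.4
```

>>> servo_tool(deltas="0 0 0 0 0 0 -0.06;0 0 0 10 0 0 -0.06;0 0 0 25 0 0 -0.06;0 0 0 25 0 0 -0.062;0 0 0 25 0 0 0;0 0 0 15 0 0 0;0 0 0 0 0 0 0;0 0 0 0 0 0 0")

```text
time_s: 12.0
position: [0.524, -0.1837, 0.2633]
tool_rot: [[-0.196, 0.981, -0.001], [0.981, 0.196, 0.001], [0.001, -0.001, -1.0]]
ft_force: [-0.8, 0.5, -1.4]
grip_width: 0.0176
gripper_force: 49.3
```

```bash
python3 - <<'E'
from h import *
np.set_printoptions(precision=4,suppress=True)
o=env.observe(); print(o["position"],o["tool_rot"],o["grip_width"],o["gripper_force"])
p=env.get_image("side");a=p["img"][60:240,220:400,::-1]; t=env.get_image("top");b=t["img"][90:200,320:430,::-1]
w=cloud(p);x,y=o["position"][:2];m=(abs(w[...,0]-x)<.04)&(abs(w[...,1]-y)<.075)&(w[...,2]<.24)&(w[...,2]>.1);q=w[m];print(len(q),q.min(0),q.max(0))
lens=np.array([.6795,-.1542,.21]);K=p["camera_matrix"];c=p["world_to_cam"]@[*lens,1];print("lens px",(K@c[:3]/c[2])[:2],[(r["uv"],r["conf"]) for r in env.spot_point("lens",p)])
cv2.imwrite("pics/hold.png",np.hstack([cv2.resize(a,(400,400),interpolation=2),cv2.resize(b,(400,400),interpolation=2)]))
E
```

```text
[ 0.524  -0.1837  0.2633] [[-0.1957  0.9807 -0.001 ]
 [ 0.9807  0.1957  0.0008]
 [ 0.001  -0.0008 -1.    ]] 0.01759518906772751 49.30066108703613
136 [ 0.5038 -0.2416  0.1794] [ 0.5256 -0.1221  0.2399]
lens px [302.2498 115.3601] [([357.5, 82.1], 0.75), ([302.7, 182.7], 0.62), ([304.4, 115.7], 0.57)]
```

View pics/hold.png

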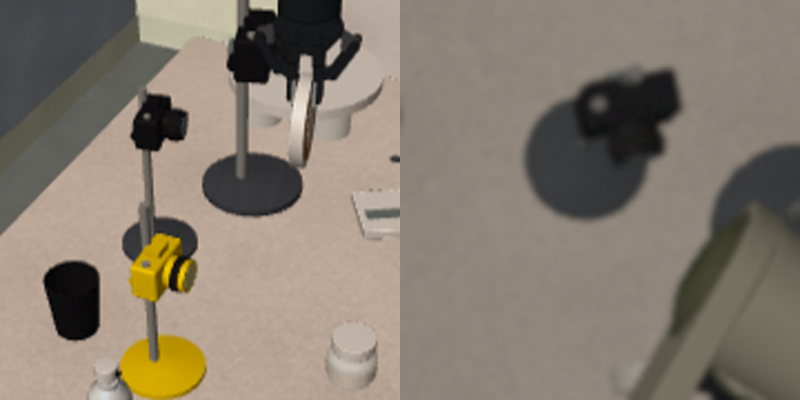

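The canvas hangs upright at (303,120) in the left half, facing the small black camera at (160,122). It is still about 28 mm too high.

>>> servo_tool(deltas="0 0 0 10 0 0 0;0 0 0 12 0 0 0;0 0 0 6 0 0 0;0 0 0 0 0 0 0;0 0 0 0 0 0 0;0 0 0 0 0 0 0;0 0 0 0 0 0 0;0 0 0 0 0 0 0")

```text
time_s: 12.82
position: [0.5243, -0.1848, 0.2359]
tool_rot: [[-0.195, 0.981, 0.001], [0.981, 0.195, -0.001], [-0.001, 0.001, -1.0]]
ft_force: [0.4, 0.7, -2.5]
grip_width: 0.0174
gripper_force: 49.5
```

```bash
python3 - <<'E'
from h import *
np.set_printoptions(precision=4,suppress=True)
o=env.observe(); x,y=o["position"][:2]; p=env.get_image("side"); w=cloud(p)
m=(abs(w[...,0]-x)<.04)&(abs(w[...,1]-y)<.075)&(w[...,2]<.25)&(w[...,2]>.1);q=w[m]
print(o["position"],o["gripper_force"],len(q),q.min(0),q.max(0))
K=p["camera_matrix"]
v,u=np.where(m); print("rows",v.min(),v.max(),"cols",u.min(),u.max())
# predicted silhouette of the canvas
ax=np.array([.981,.195,0]);sd=np.array([-.195,.981,0]);c0=np.array([x,y,o["position"][2]-.025])
t=np.linspace(0,2*np.pi,90);P=np.vstack([c0+s*.009*ax+.06*(np.cos(t)[:,None]*sd+np.sin(t)[:,None]*[0,0,1]) for s in(-1,1)])
c=np.c_[P,np.ones(len(P))]@p["world_to_cam"].T;i=c[:,:3]@K.T;i=i[:,:2]/i[:,2:];print("pred",i.min(0),i.max(0))
E
```

```text
[ 0.5243 -0.1848  0.2359] 49.459843039512634 272 [ 0.5019 -0.2369  0.1543] [ 0.5432 -0.1243  0.2498]
rows 110 142 cols 349 364
pred [348.6567 100.0343] [361.8955 142.6858]
```

The canvas outline in the image matches the prediction (bottom row 142, columns about 349 to 362), so I'm handing in.

```bash
python3 -c "
from rig import env
print(env.close_job())"
```

```text
the job is handed in; nothing more can be done
None
```

I pressed the spray cap fully down and let it spring back. The round canvas is now held upright about 15 cm in front of the small black camera's lens, and the job is handed in; no verdict was returned.

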